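# Load a batch of collet nuts into the transfer slide's bin and crank it before the camera

### The arm

A 7-joint arm with a two-finger parallel gripper is mounted at the origin on the work surface. World frame = base frame: x ahead of the robot, y to its left, z up, the work surface at z = 0. Lengths are in m, angles in rad, forces in N, time in s.
With the tool pointing down it reaches from about 0.375 to 0.925 m from the base axis. Payload 3.1 kg.
Tool frame: the origin (TCP) lies at the very end of the fingers, on their centre line; the grasp point (between the pads) lies 19 mm behind it; z points along the fingers, y is the line along which they close (so a half turn about z gives the same grasp; the last joint's range is limited). The gripper opens to 85 mm and grips with 20 to 120 N. Pads are 22 mm wide; open, the fingers measure 114 mm over their backs; the gripper's body (76 mm by 85 mm) begins 54 mm behind the grasp point. The pads swing forward as they close: fully open they stand 13 mm farther back than shut.
Start: joints at [1.21, 0.383, 0.044, 1.598, -0.018, 1.161, -0.05], TCP at [0.169, -0.628, 0.231] pointing down, gripper open.
Joint ranges: [-2.61, 2.61], [-0.41, 2.15], [-1.48, 1.57], [0, 2.5], [-1.57, 4.71], [0.05, 1.97], [-2.85, 2.85]. Speed limits (rad/s): [2.79, 2.79, 3.14, 3.14, 3.14, 3.14, 3.14].

### API

Orientations are given as a unit quaternion [x, y, z, w].
In Python, from bench import env, optics gives the robot as it stands.
- The arm moves only by the tool drive_tool, never from a script. Its argument "moves" is a list of rows, each a list of 3 entries, a list of its own where there are three numbers: the closure in counts, from 0 (fully open) to 255 (shut), then the shift along the tool's x, y, z in mm, then the turn about the tool's z in degrees. In form: [[grip, [dx, dy, dz], twist], ...]. A call has 1 to 12 rows; each row shifts and turns the commanded pose from where the row before left it, along the tool's axes as they then stand; what a row does not reach is not made up. A row lasts 1/8 s, in which the tool goes at most 62.5 mm and 10.7 degrees, less where a joint would pass 70% of its speed; a pose out of reach is approached as far as the arm can. A call is refused whole if a number of a shift passes 62.5 or a number of a turn 10.7, either way. A call with a gripper value outside its range is refused whole. The fingers move at their own pace and stop on an object; "squeeze" is the grip in N (left out, the last holds). Time passes only in rows, so rows that do not move let the fingers close. It gives the time, the measured TCP pose, the force, the opening and the grip force at its end, in the units of the state.
- env.get_state(): the state, without advancing time (a new reading comes with each control period).
- optics.snapshot(name): name is "scene" or "top" or "wrist"; returns a dict with "image" (480x640x3 uint8, red, green, blue), "fx", "fy", "cx", "cy" (pixels), "rvec" (rotation vector, rad) and "tvec" (3), from world to camera coordinates, as OpenCV has them. Camera axes: x right, y down, z forward; pixel columns grow to the right and rows downward; lengths in m; the calibration is good to about 2 mm. The wrist camera is an equidistant fisheye: a pixel r from the principal point sees the ray r / f radians off the axis. A picture is of the moment at which its call begins. There is no depth.
- env.job_done(): hands the job in; it is judged then, once.
The state is a dict: "time": time; "qpos": joint angles; "dq": joint speeds; "effort": joint torques, N m; "tool_pos": TCP position; "ee_rot": TCP orientation; "ft_force": force on the tool from outside, world axes, zero at the start; "moment": the same for the moment, N m; "grip_width": opening from 0.0 (shut) to 1.0 (fully open); "grip_force": force on a finger pad.
Only numpy, scipy, OpenCV 4.12 (cv2) and the standard library are available. Lean on these libraries where they do the work, as an engineer would, in place of code of your own. Each camera call takes 0.05 s, during which the arm holds its last target. There are 200 camera calls.

### The job

Put every hexagonal collet nut that lies about the bench on the hinged aluminium tray with the one already there, and crank the handwheel until the bin's pointer stands at the mark on the clip near the tray (either may come first; a nut that drops off early goes back on the tray). Then, with the bin at that mark, lift the tray by its bar to tip all the nuts into the bin together, and let the tray back down flat; a nut that misses the bin may be put in the bin by hand. Finally crank the bin back until the pointer stands at the mark on the camera stand, with all nuts in the bin, and leave everything else on the bench where it is.

Things in the scene. Friction and masses are not known exactly. Their poses are not given: they have to be found in the camera images.
- nut0: steel collet nut (all alike): hexagon 30 mm across flats, 16 mm high, on it a round shoulder 25 mm wide, 4 mm high, with a dark bore; about 60 g. Origin: centre of its underside; z along the bore; x axis normal to a pair of flats (the others at 60 degree steps). Starts on the tray.
- nut1: steel collet nut (all alike): hexagon 30 mm across flats, 16 mm high, on it a round shoulder 25 mm wide, 4 mm high, with a dark bore; about 60 g. Origin: centre of its underside; z along the bore; x axis normal to a pair of flats (the others at 60 degree steps). If present, starts on the bench on the robot's side of the slide unit.
- nut2: steel collet nut (all alike): hexagon 30 mm across flats, 16 mm high, on it a round shoulder 25 mm wide, 4 mm high, with a dark bore; about 60 g. Origin: centre of its underside; z along the bore; x axis normal to a pair of flats (the others at 60 degree steps). If present, starts on the bench on the robot's side of the slide unit.
- nut3: steel collet nut (all alike): hexagon 30 mm across flats, 16 mm high, on it a round shoulder 25 mm wide, 4 mm high, with a dark bore; about 60 g. Origin: centre of its underside; z along the bore; x axis normal to a pair of flats (the others at 60 degree steps). If present, starts on the bench on the robot's side of the slide unit.
- nut4: steel collet nut (all alike): hexagon 30 mm across flats, 16 mm high, on it a round shoulder 25 mm wide, 4 mm high, with a dark bore; about 60 g. Origin: centre of its underside; z along the bore; x axis normal to a pair of flats (the others at 60 degree steps). If present, starts on the bench on the robot's side of the slide unit.
- carriage (a joint): travel of the bin's carriage, m: 0 at the handwheel end, up to 0.175 towards the tray. Driven only by the handwheel: 30 mm per turn; turning the wheel clockwise seen from above moves the bin towards the tray, anticlockwise away from it. It stays where it is left.
- wheel_center (a point): centre of the handwheel's upper face, a horizontal steel disc of 116 mm diameter with a vertical axis on the blue drive box at the right-hand end of the slide (upper face about 110 mm over the bench). It turns without limit save for the slide's ends; 3 N at the crank turns it.
- crank_mid (a point): the black upright crank handle on the handwheel, 20 mm diameter, 40 mm tall, 45 mm from the wheel's axis: this point is on its axis, 15 mm below its top (139 mm over the bench); its foot is 4 mm above the wheel. The handle spins freely on its own pin, so a gripper can hold it from above and go round without turning.
- bin_in (a point): centre of the inner floor of the open steel bin on the carriage: inside 160 mm (x, across the slide) by 110 mm (y, along the slide), walls 5 mm thick, 41 mm deep, rim 77 mm above the bench. The point's y axis points along the slide to the tray.
- pointer (a point): end of the bin's black pointer, 110 mm from the bin's middle on the side away from the robot, over the aluminium scale bar; rides with the bin.
- load_mark (a point): the white line on a small dark steel clip set on the scale bar near the tray: with the pointer beside this line (same place along the slide) the bin stands under the tray's lip. The clip's place along the bar differs by some mm from start to start. Its y axis points along the slide to the tray.
- camera_mark (a point): the white line on the camera stand's tongue, on the scale bar: with the pointer beside this line (same place along the slide) the bin is in view of the camera (a black tilted cylinder about 165 mm over the bench, on a post behind the scale bar as seen from the robot; fixed). Its place along the bar varies. Its y axis points along the slide to the tray.
- tray (a joint): tilt of the hinged tray, rad: 0 flat at rest, up to 1.15 as its bar is lifted. The tray falls slowly back flat if let go. Nuts slide off at 0.45 to 0.7 rad.
- tray_floor (a point): centre of the tray's flat floor, 100 mm over the bench, turning with the tray. Floor 134 mm wide (x) by 138 mm along y; rims 14 mm high on three sides, 3 mm thick; no rim on the side towards the bin (-y), which overhangs the bin. The y axis points from the lip to the bar.
- tray_hinge (a point): on the tray's hinge axis, which runs along this point's x axis (across the slide), 15 mm in from the lip and 8 mm below the floor; 92 mm over the bench.
- bar_mid (a point): middle of the tray's black round grip bar, 14 mm diameter, 92 mm long, parallel to the hinge, 180 mm from it, 110 mm over the bench when flat, 48 mm clear of the rear rim; a side arm at each end. It spins freely, so a gripper pointing down can hold it and follow the arc without turning; 5 N lifts it. With fingertips at most 15 mm below it they clear the rim up to 1.05 rad.
- collar: round dark steel collar, 38 mm diameter, 14 mm high, dark bore, on the bench among the nuts; not a nut, stays where it is. Origin: centre of its underside.
- tube0: clear plastic tool case, 75 x 17 x 17 mm, lying on the bench to the left; stays. Origin: centre of its underside.
- tube1: clear plastic tool case, 75 x 17 x 17 mm, lying on the bench to the right; stays. Origin: centre of its underside. (Black tool holders 100 mm tall stand fixed beyond it to the right, a wooden rod 130 mm tall on the left.)
- cases: banded block of clear plastic cases, 90 x 120 x 75 mm, on the left; stays. Origin: centre of its underside.
Things that resemble listed ones, but are neither listed nor needed, are in the scene too. Leave any orange or red look-alike of the part that bears camera_mark alone.

How it is judged:
By the outcome, as a careful person would: the job done as asked, in the order asked, and still so for the second after the job is handed in, with the robot touching nothing.
Of nut1, nut2, nut3, nut4 only 2 to 4 are there at a start; the rules pass over those that are not, and their reading is None.
At some moment in a run one of nut1, nut2, nut3, nut4 may be knocked a few centimetres aside while the robot is not near it.
Once in a run the grip may slacken for a moment while it holds something.
It also fails if it takes over 210 s, if anything falls off the work surface, if the arm or the gripper's body presses on something with over 40 N, if the wrist force passes 120 N, or if a joint passes its speed limit or range.

## Working session

There is one attempt and no reset: what is moved stays moved. The work goes in short steps, Python scripts to look and compute and a tool call to move; the robot and the scene stay as the last step left them, time stands still between calls to the robot, and variables do not carry over. Pictures are saved under pics/ and viewed, at most 14 in all, crops included, and the job is handed in when it is done.

Besides the shell and the picture viewer there is one more tool, called after "Emit:" in YAML: its name, and indented under it one key for each argument. drive_tool: Moves the arm, as the interface text tells. Its arguments: {"type":"object","properties":{"moves":{"type":"array","items":{"type":"array"}},"squeeze":{"type":"number"}},"required":["moves"]}

```bash
mkdir -p pics; cat > h.py <<'E'
import numpy as np, cv2
from bench import env, optics
from scipy.spatial.transform import Rotation as R
def snap(n,save=None):
    s=optics.snapshot(n)
    if save: cv2.imwrite('pics/'+save+'.png',cv2.cvtColor(s['image'],cv2.COLOR_RGB2BGR))
    return s
def cam(s):
    Rm=cv2.Rodrigues(np.array(s['rvec'],float))[0]; t=np.array(s['tvec'],float).ravel()
    return Rm,t
def px2w(s,u,v,z,fish=False):
    Rm,t=cam(s)
    a=(u-s['cx'])/s['fx'];b=(v-s['cy'])/s['fy']
    if fish:
        r=np.hypot(a,b); k=np.sin(r)/max(r,1e-9); d=np.array([a*k,b*k,np.cos(r)])
    else: d=np.array([a,b,1.])
    d=Rm.T@d; c=-Rm.T@t
    return c+d*(z-c[2])/d[2]
def w2px(s,p):
    Rm,t=cam(s); q=Rm@np.array(p)+t
    return s['fx']*q[0]/q[2]+s['cx'], s['fy']*q[1]/q[2]+s['cy']
def crop(s,x0,y0,x1,y1,k,name):
    im=cv2.cvtColor(s['image'],cv2.COLOR_RGB2BGR)[y0:y1,x0:x1]
    cv2.imwrite('pics/'+name+'.png',cv2.resize(im,None,fx=k,fy=k,interpolation=cv2.INTER_CUBIC))
E
python3 - <<'E'
from h import *
s=env.get_state(); print(s)
for n in('scene','top'):
    c=snap(n,n+'0'); Rm,t=cam(c); print(n,-Rm.T@t,c['fx'],Rm)
E
```

```text
{'time': 0.0, 'qpos': array([ 1.21021057,  0.38391541,  0.04383423,  1.59959574, -0.01790991,
        1.16118416, -0.04990519]), 'dq': array([-0.0010244 , -0.00048392,  0.00027574,  0.00023942,  0.00089665,
        0.00075627,  0.00024473]), 'effort': array([ 3.30386329e-04, -4.33456457e+01,  1.02434345e+00, -2.49513406e+01,
        1.05945073e-02,  1.13747822e-02, -3.94061487e-06]), 'tool_pos': array([ 0.16859973, -0.62676531,  0.22982513]), 'ee_rot': array([ 9.91374871e-01,  1.31049722e-01, -2.46814104e-04, -1.33238242e-03]), 'ft_force': array([ 0.47422852, -0.51525976,  0.76098878]), 'moment': array([0.0680456 , 0.01407972, 0.017051  ]), 'grip_force': 0.0, 'grip_width': 0.9989963048807926}
scene [1.55437765 0.28101734 0.78140319] 592.1315840858018 [[-0.21595711  0.97633572 -0.01144964]
 [ 0.52721912  0.10673037 -0.84299978]
 [-0.82182877 -0.18808826 -0.53779204]]
top [0.32558438 0.06801349 1.26416998] 538.1366394409225 [[-0.01889963 -0.99979805  0.00683086]
 [-0.98293465  0.01732962 -0.18313699]
 [ 0.18298163 -0.01017551 -0.98306367]]
```

View pics/scene0.png

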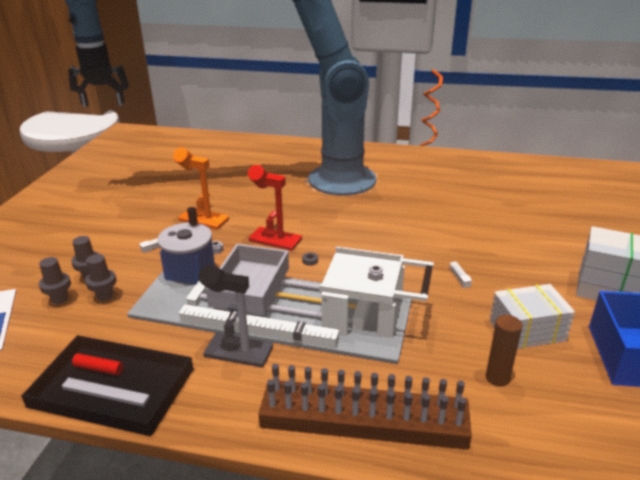

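View pics/top0.png

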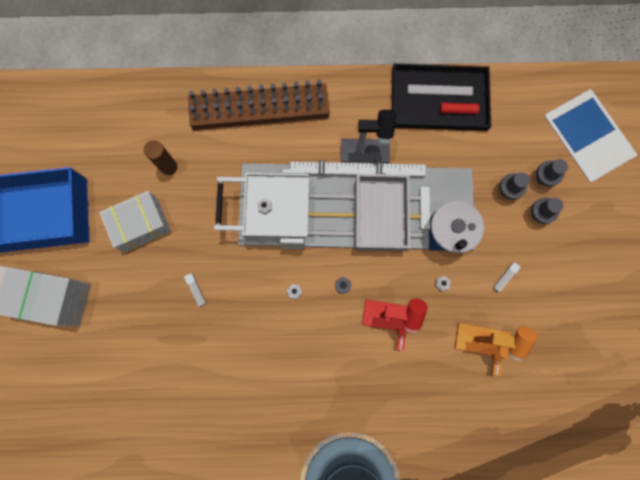

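The top view shows nut candidates at (294,291) and (443,283), a dark round collar at (343,285), and the tray nut at (265,205). The wheel is at (457,227) with its crank at (461,244), the bar at (221,203), the clip near (322,167) and the stand tongue near (372,165). The red and orange stands are look-alikes.

```bash
python3 - <<'E'
from h import *
t=snap('top'); a=snap('scene')
crop(t,205,150,405,300,4,'t1'); crop(t,390,170,550,290,5,'t2')
crop(a,130,190,450,370,2.5,'s1')
for n,u,v,z in [('nutA',294,291,.02),('nutB',443,283,.02),('collar',343,285,.014),('wheel',457,227,.11),('crank',461,244,.154),('bar',221,203,.11),('nut0',265,205,.12)]:
    print(n,px2w(t,u,v,z).round(4))
E
```

```text
nutA [0.4236 0.1188 0.02  ]
nutB [ 0.4357 -0.2262  0.02  ]
collar [0.4359 0.0052 0.014 ]
wheel [ 0.5498 -0.2431  0.11  ]
crank [ 0.5048 -0.2373  0.154 ]
bar [0.6127 0.2739 0.11  ]
nut0 [0.6041 0.1762 0.12  ]
```

View pics/t1.png

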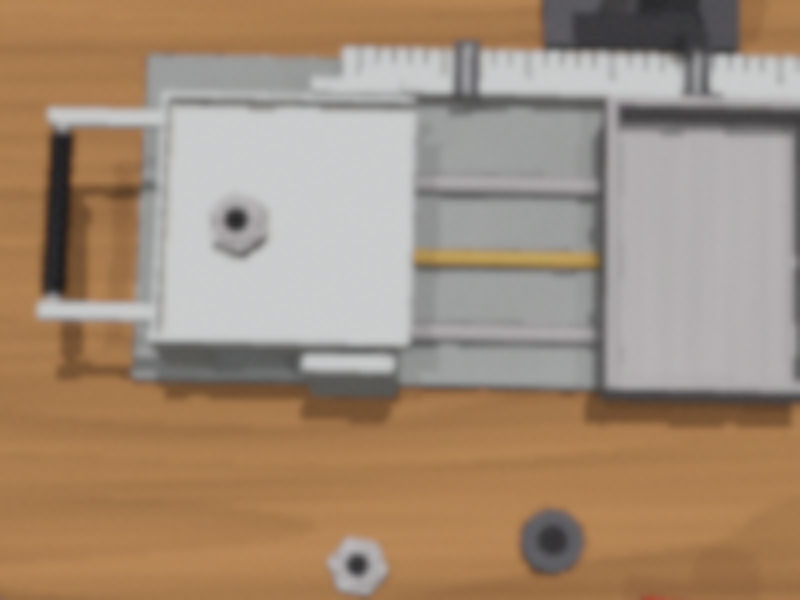

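View pics/t2.png

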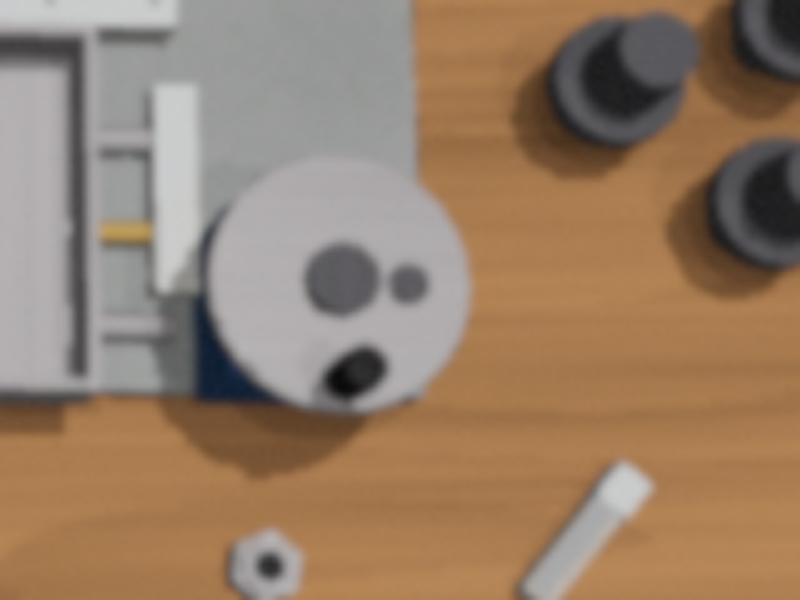

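View pics/s1.png

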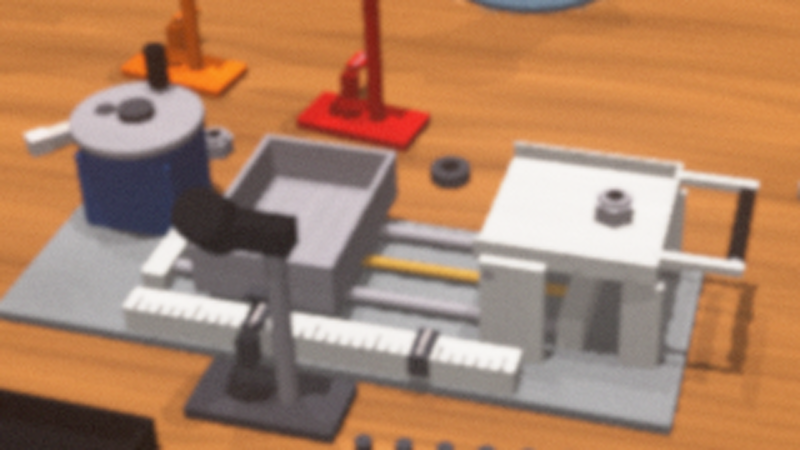

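Nut B (443,283) and nut A (294,291) are hexagonal and bright. (343,285) is the dark round collar, so it stays. Clip line is at top (322,167), tongue at about (379,167).

```bash
cat >> h.py <<'E'
def tri(s1,p1,s2,p2):
    P=[]
    for s in(s1,s2):
        Rm,t=cam(s);K=np.array([[s['fx'],0,s['cx']],[0,s['fy'],s['cy']],[0,0,1]]);P.append(K@np.c_[Rm,t])
    X=cv2.triangulatePoints(P[0],P[1],np.array(p1,float).reshape(2,1),np.array(p2,float).reshape(2,1)).ravel()
    return X[:3]/X[3]
E
python3 - <<'E'
from h import *
t=snap('top'); a=snap('scene')
for n,p,q in [('redhead',(417,312),(259,176)),('orhead',(526,340),(182,157)),('camhead',(387,123),(214,277)),
 ('nut0top',(264,204.5),(376,268.5)),('nutBtop',(443.5,283),(217.5,244)),('wheelhub',(458.3,225.8),(184.5,233.5)),('cranktop',(462.5,243),(192,209)),
 ('clip',(321.7,167.5),(299,331)),('tongue',(379,167.5),(233,315)),('barnear',(219.5,226),(425,294)),('barfar',(221,183),(430,265)),
 ('tr1',(246,174),(322,325-29)),('trayNR',(309,174),(323,303-14))]:
    print(n,tri(t,p,a,q).round(4))
for n,u,v,z in[('tray c',277.5,205,.10),('trayrobotlip',308.5,236,.1),('bar',219.5,203,.11),('clip',321.7,167.5,.05),('tongue',379,167.5,.05),('bin',382,212,.077)]: print(n,px2w(t,u,v,z).round(4))
E
```

```text
redhead [ 0.3644 -0.1323  0.1716]
orhead [ 0.3056 -0.3482  0.1749]
camhead [ 0.7674 -0.0892  0.1721]
nut0top [0.606  0.1791 0.1169]
nutBtop [ 0.4353 -0.2257  0.0157]
wheelhub [ 0.5517 -0.245   0.1129]
cranktop [ 0.5074 -0.2413  0.1497]
clip [0.7163 0.0495 0.028 ]
tongue [ 0.71   -0.0856  0.0401]
barnear [0.5744 0.2824 0.0472]
barfar [0.6426 0.2744 0.1625]
tr1 [0.6974 0.1512 0.1187]
trayNR [0.6764 0.0843 0.1048]
tray c [0.6085 0.1503 0.1   ]
trayrobotlip [0.5373 0.0825 0.1   ]
bar [0.6128 0.2772 0.11  ]
clip [0.7094 0.0497 0.05  ]
tongue [ 0.7071 -0.085   0.05  ]
bin [ 0.5937 -0.0843  0.077 ]
```

Emit:
drive_tool:
  moves:
    - [0, [0, 0, -15], 10.7]
    - [0, [0, 0, -15], 4.4]
    - [0, [38, -57, 0], 0]
    - [0, [38, -57, 0], 0]
    - [0, [38, -57, 0], 0]
    - [0, [38, -57, 0], 0]
    - [0, [38, -57, 0], 0]
    - [0, [38, -57, 0], 0]
    - [0, [0, 0, 0], 0]
    - [0, [0, 0, 0], 0]
  squeeze: 60

```text
time: 1.55
tool_pos: [0.3768, -0.3162, 0.2614]
ee_rot: [1.0, -0.0, -0.0, 0.0]
ft_force: [-0.8, -0.2, -0.5]
grip_width: 1.001
grip_force: 0.0
```

Emit:
drive_tool:
  moves:
    - [0, [29.3, -45.2, 0], 0]
    - [0, [29.3, -45.2, 0], 0]
    - [0, [0, 0, 50], 0]
    - [0, [0, 0, 50], 0]
    - [0, [0, 0, 40], 0]
    - [0, [0, 0, 0], 0]

```text
time: 2.3
tool_pos: [0.4316, -0.2263, 0.118]
ee_rot: [1.0, -0.002, -0.004, -0.002]
ft_force: [-0.7, 0.1, 0.6]
grip_width: 1.001
grip_force: 0.0
```

```bash
python3 - <<'E'
from h import *
w=snap('wrist','w0'); Rm,t=cam(w); print(-Rm.T@t, Rm, w['fx'],w['cx'],w['cy']); print(env.get_state()['tool_pos'])
E
```

```text
[ 0.5137321  -0.22715687  0.25955125] [[-0.00372166 -0.99998681 -0.00353891]
 [-0.94653709  0.00238112  0.32258623]
 [-0.32257355  0.00455027 -0.94653347]] 371.64829954431775 318.1789924062883 241.12713198670255
[ 0.43400114 -0.22690915  0.12033773]
```

View pics/w0.png

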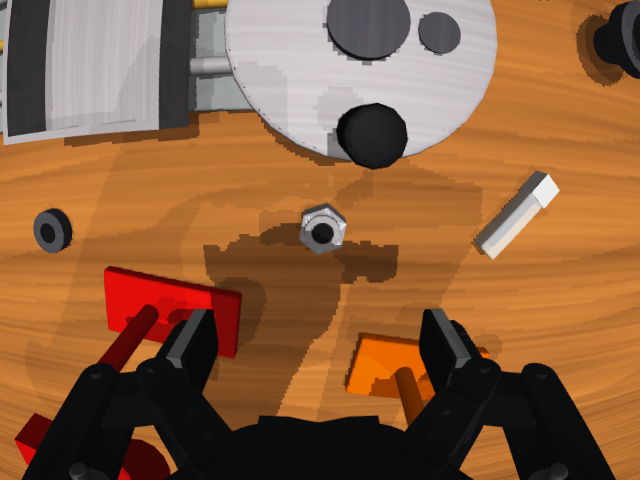

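Wrist view shows hex nut B at (322,230), crank top at (372,128), collar at (53,230); no further nut nearby. The camera sits 80 mm along tool +x and could touch the crank while I pick nut B, so I'll crank first.

```bash
python3 - <<'E'
from h import *
from scipy.optimize import least_squares
w=snap('wrist')
im=w['image'].astype(int)
# wheel edge by brightness: sample along rows/columns where gray(wheel)->orange
g=(im.max(2)-im.min(2))<40
pts=[]
for v in range(20,140,8):
    row=np.where(g[v,226:520])[0]+226
    r=row.max() if len(row) else None
    if r and r<510: pts.append((r,v))
print(pts)
P=np.array([px2w(w,u,v,.11,True) for u,v in pts]+[px2w(w,u,v,.11,True) for u,v in [(252,105),(300,142),(226,30)]])
f=lambda q:np.hypot(P[:,0]-q[0],P[:,1]-q[1])-.058
r=least_squares(f,[.55,-.243],loss='soft_l1',f_scale=.002); print(r.x, f(r.x).round(4))
print('hub',px2w(w,368,15,.115,True))
# crank top blob
print('crank',px2w(w,374,132,.154,True),px2w(w,374,124,.154,True))
print('nutB',px2w(w,322,232,.02,True), env.get_state()['qpos'])
E
```

```text
[(np.int64(489), 20), (np.int64(490), 28), (np.int64(491), 36), (np.int64(492), 44), (np.int64(492), 52), (np.int64(491), 60), (np.int64(489), 68), (np.int64(488), 76), (np.int64(485), 84), (np.int64(482), 92), (np.int64(479), 100), (np.int64(474), 108), (np.int64(468), 116), (np.int64(462), 124), (np.int64(454), 132)]
[ 0.55673467 -0.24497731] [-0.0015 -0.0015 -0.0013 -0.0008 -0.0006 -0.0005 -0.0007 -0.0001 -0.0002
  0.0001  0.0006  0.0006  0.0006  0.001   0.0012 -0.0019 -0.0021 -0.0027]
hub [ 0.55904759 -0.24683446  0.115     ]
crank [ 0.51237403 -0.24344758  0.154     ] [ 0.51472274 -0.24341302  0.154     ]
nutB [ 0.44073423 -0.22948838  0.02      ] [ 0.63248982  0.23641492 -0.25959557  2.05674971  0.08011351  0.85695698
 -1.24707412]
```

```bash
python3 - <<'E'
from h import *
for i in range(2):
    w=snap('wrist'); print(env.get_state()['tool_pos'],-cam(w)[0].T@cam(w)[1])
im=w['image']; d=(im.max(2)<50)
def cen(x0,y0,x1,y1,m):
    n,l,st,c=cv2.connectedComponentsWithStats(m[y0:y1,x0:x1].astype('uint8')); k=1+st[1:,4].argmax(); return st[k],c[k]+[x0,y0]
s,c=cen(300,210,345,260,im.max(2)<60); print('bore',s,c,px2w(w,*c,.02,True))
s,c=cen(325,90,420,175,d); print('crank',s,c,px2w(w,*c,.154,True))
E
```

```text
[ 0.43683437 -0.2273054   0.12297659] [ 0.51668673 -0.22750323  0.26428183]
[ 0.43733222 -0.22719444  0.12345233] [ 0.51743253 -0.22736327  0.26545639]
bore [ 10  20  21  20 329] [319.58966565 239.74468085] [ 0.43776184 -0.22852528  0.02      ]
crank [   8   30   67   55 3026] [366.34005288 148.01156642] [ 0.51007674 -0.24191003  0.154     ]
```

Emit:
drive_tool:
  moves:
    - [90, [0, 0, -50], 0]
    - [90, [0, 0, -47], 0]
    - [90, [36, 7.5, 0], 0]
    - [90, [36, 7.5, 0], 0]
    - [90, [0, 0, 0], 0]
    - [90, [0, 0, 0], 0]

```text
time: 3.25
tool_pos: [0.5078, -0.2409, 0.2195]
ee_rot: [1.0, -0.001, 0.001, 0.0]
ft_force: [0.1, -0.4, 0.0]
grip_width: 0.649
grip_force: 0.0
```

Opening 55 mm, centred over the handle. Descend and grip.

Emit:
drive_tool:
  moves:
    - [90, [0.5, 1, 32], 0]
    - [90, [0, 0, 32], 0]
    - [90, [0, 0, 32], 0]
    - [90, [0, 0, 0], 0]
    - [200, [0, 0, 0], 0]
    - [200, [0, 0, 0], 0]
    - [200, [0, 0, 0], 0]
    - [255, [0, 0, 0], 0]
    - [255, [0, 0, 0], 0]
    - [255, [0, 0, 0], 0]
  squeeze: 40

```text
time: 4.5
tool_pos: [0.5096, -0.2425, 0.1246]
ee_rot: [1.0, -0.001, 0.002, 0.001]
ft_force: [-0.9, -0.8, 5.9]
grip_width: 0.221
grip_force: 38.8
```

```bash
python3 - <<'E'
from h import *
import math
print(env.get_state()['tool_pos'])
# clockwise from above, start at handle pos rel. centre (-44.5,+2.5 mm)
a0=math.atan2(2.5,-44.5)
p=lambda k:(45*math.cos(a0-k*math.pi/6),45*math.sin(a0-k*math.pi/6))
for k in range(12): print(k,round(p(k+1)[0]-p(k)[0],1),round(-(p(k+1)[1]-p(k)[1]),1))
E
```

```text
[ 0.5096295  -0.24252501  0.12456891]
0 7.3 -22.1
1 17.4 -15.5
2 22.8 -4.8
3 22.1 7.3
4 15.5 17.4
5 4.8 22.8
6 -7.3 22.1
7 -17.4 15.5
8 -22.8 4.8
9 -22.1 -7.3
10 -15.5 -17.4
11 -4.8 -22.8
```

Emit:
drive_tool:
  moves:
    - [255, [7.3, -22.1, 0], 0]
    - [255, [17.4, -15.5, 0], 0]
    - [255, [22.8, -4.8, 0], 0]
    - [255, [0, 0, 0], 0]
    - [255, [0, 0, 0], 0]

```text
time: 5.12
tool_pos: [0.5585, -0.2011, 0.1246]
ee_rot: [1.0, -0.001, 0.003, 0.001]
ft_force: [2.6, -2.8, 6.9]
grip_width: 0.22
grip_force: 41.3
```

Emit:
drive_tool:
  moves:
    - [255, [22.1, 7.3, 0], 0]
    - [255, [15.5, 17.4, 0], 0]
    - [255, [4.8, 22.8, 0], 0]
    - [255, [-7.3, 22.1, 0], 0]
    - [255, [-17.4, 15.5, 0], 0]
    - [255, [-22.8, 4.8, 0], 0]
    - [255, [-22.1, -7.3, 0], 0]
    - [255, [-15.5, -17.4, 0], 0]
    - [255, [-4.8, -22.8, 0], 0]
    - [255, [0, 0, 0], 0]

```text
time: 6.38
tool_pos: [0.51, -0.2391, 0.1246]
ee_rot: [1.0, 0.001, 0.002, -0.0]
ft_force: [0.7, 2.0, 9.4]
grip_width: 0.225
grip_force: 41.6
```

```bash
python3 - <<'E'
from h import *
t=snap('top'); crop(t,300,140,430,240,6,'t3'); print(env.get_state()['tool_pos'])
E
```

```text
[ 0.50997082 -0.2391527   0.1245431 ]
```

View pics/t3.png

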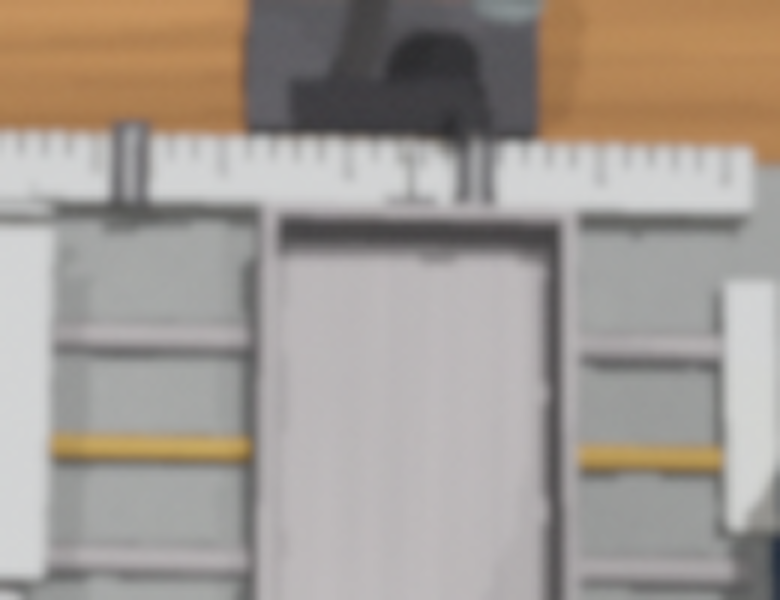

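Crop shows the pointer tip at top px (368.7,170), clip line at (321.7,167.5), tongue line at (379.3,168.7). That leaves about 110 mm, or 3.7 turns.

Emit:
drive_tool:
  moves:
    - [255, [7.3, -22.1, 0], 0]
    - [255, [17.4, -15.5, 0], 0]
    - [255, [22.8, -4.8, 0], 0]
    - [255, [22.1, 7.3, 0], 0]
    - [255, [15.5, 17.4, 0], 0]
    - [255, [4.8, 22.8, 0], 0]
    - [255, [-7.3, 22.1, 0], 0]
    - [255, [-17.4, 15.5, 0], 0]
    - [255, [-22.8, 4.8, 0], 0]
    - [255, [-22.1, -7.3, 0], 0]
    - [255, [-15.5, -17.4, 0], 0]
    - [255, [-4.8, -22.8, 0], 0]

```text
time: 7.92
tool_pos: [0.5093, -0.2452, 0.1246]
ee_rot: [1.0, -0.002, 0.003, 0.003]
ft_force: [4.9, -6.2, 1.9]
grip_width: 0.22
grip_force: 41.1
```

Emit:
drive_tool:
  moves:
    - [255, [7.3, -22.1, 0], 0]
    - [255, [17.4, -15.5, 0], 0]
    - [255, [22.8, -4.8, 0], 0]
    - [255, [22.1, 7.3, 0], 0]
    - [255, [15.5, 17.4, 0], 0]
    - [255, [4.8, 22.8, 0], 0]
    - [255, [-7.3, 22.1, 0], 0]
    - [255, [-17.4, 15.5, 0], 0]
    - [255, [-22.8, 4.8, 0], 0]
    - [255, [-22.1, -7.3, 0], 0]
    - [255, [-15.5, -17.4, 0], 0]
    - [255, [-4.8, -22.8, 0], 0]

```text
time: 9.43
tool_pos: [0.5093, -0.2452, 0.1246]
ee_rot: [1.0, -0.002, 0.003, 0.003]
ft_force: [6.4, -5.6, 1.9]
grip_width: 0.222
grip_force: 41.1
```

Emit:
drive_tool:
  moves:
    - [255, [7.3, -22.1, 0], 0]
    - [255, [17.4, -15.5, 0], 0]
    - [255, [22.8, -4.8, 0], 0]
    - [255, [22.1, 7.3, 0], 0]
    - [255, [15.5, 17.4, 0], 0]
    - [255, [4.8, 22.8, 0], 0]
    - [255, [-7.3, 22.1, 0], 0]
    - [255, [-17.4, 15.5, 0], 0]
    - [255, [-22.8, 4.8, 0], 0]
    - [255, [-22.1, -7.3, 0], 0]
    - [255, [-15.5, -17.4, 0], 0]
    - [255, [-4.8, -22.8, 0], 0]

```text
time: 10.92
tool_pos: [0.5093, -0.2451, 0.1246]
ee_rot: [1.0, -0.002, 0.003, 0.003]
ft_force: [6.5, -4.7, 2.8]
grip_width: 0.219
grip_force: 41.1
```

```bash
python3 - <<'E'
from h import *
t=snap('top'); s=snap('scene'); crop(t,300,150,400,200,7,'t4'); crop(s,240,290,360,350,6,'s4'); print(env.get_state()['tool_pos'])
a=cv2.imread('pics/t4.png'); b=cv2.imread('pics/s4.png'); w=max(a.shape[1],b.shape[1])
pad=lambda i:cv2.copyMakeBorder(i,0,0,0,w-i.shape[1],cv2.BORDER_CONSTANT)
o=np.vstack([pad(a),pad(b)]); print(o.shape); cv2.imwrite('pics/c4.png',o[:600*2] if o.shape[0]<=600 else cv2.resize(o,None,fx=600/o.shape[0],fy=600/o.shape[0])) 
E
```

```text
[ 0.50994551 -0.23908504  0.12450936]
(710, 720, 3)
```

View pics/c4.png

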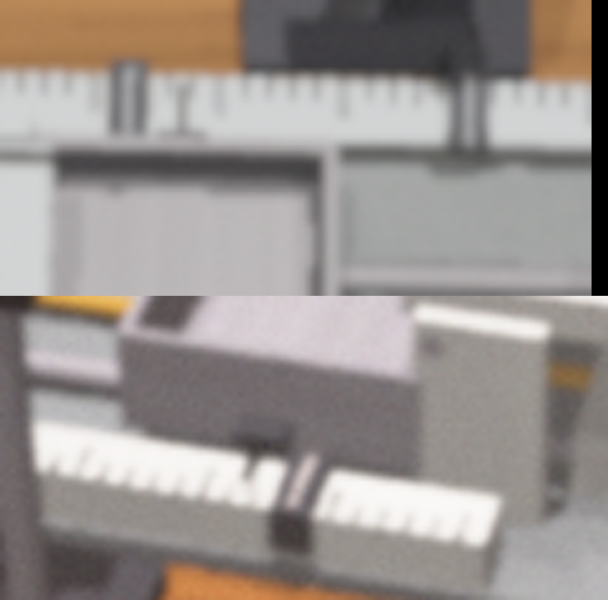

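Pointer now at top px (330.9,168), clip line at (321.6,167), so about 22 mm remain (~264°).

Emit:
drive_tool:
  moves:
    - [255, [7.3, -22.1, 0], 0]
    - [255, [17.4, -15.5, 0], 0]
    - [255, [22.8, -4.8, 0], 0]
    - [255, [22.1, 7.3, 0], 0]
    - [255, [15.5, 17.4, 0], 0]
    - [255, [4.8, 22.8, 0], 0]
    - [255, [-7.3, 22.1, 0], 0]
    - [255, [-17.4, 15.5, 0], 0]
    - [255, [0, 0, 0], 0]
    - [255, [0, 0, 0], 0]

```text
time: 12.28
tool_pos: [0.5739, -0.2865, 0.1246]
ee_rot: [1.0, -0.001, 0.001, 0.001]
ft_force: [-0.0, -3.2, 8.7]
grip_width: 0.214
grip_force: 41.8
```

```bash
python3 - <<'E'
from h import *
print(env.get_state()['tool_pos'])
g=np.mean([snap('top')['image'].mean(2) for _ in range(5)],0); g2=np.mean([snap('scene')['image'].mean(2) for _ in range(5)],0)
big=lambda a,k:cv2.resize(np.clip(a,0,255).astype('uint8'),None,fx=k,fy=k,interpolation=cv2.INTER_CUBIC)
a=big(g[155:180,305:345],18); b=big(g2[308:345,275:325],14.4)
cv2.imwrite('pics/c5.png',np.vstack([a,b])[:600]); print(a.shape,b.shape)
for r in range(163,176,1): print(r,g[r,314:332].astype(int))
E
```

```text
[ 0.57385884 -0.28645482  0.12458045]
(450, 720) (533, 720)
163 [193 182 179 178 152 119 117 131 127 114 131 168 188 187 178 187 195 189]
164 [202 189 186 185 158 119 110 114 106 104 135 177 198 197 188 197 205 198]
165 [203 191 187 186 159 120 111 114 101 101 136 178 200 200 192 200 207 201]
166 [203 191 187 186 159 120 114 120 105 101 136 179 201 203 199 204 208 204]
167 [203 192 188 186 158 120 116 123 106 101 136 179 201 207 206 208 209 208]
168 [205 196 194 188 157 118 116 123 107 101 136 179 202 208 209 210 210 209]
169 [208 205 202 192 156 116 115 121 106 102 139 182 203 209 210 210 210 210]
170 [209 209 207 194 155 115 112 116 103 103 143 184 204 209 210 210 210 210]
171 [208 207 205 191 154 120 114 115 106 107 138 177 199 207 209 209 209 209]
172 [200 200 196 184 160 142 139 137 133 133 143 167 188 200 203 203 204 203]
173 [183 183 182 177 170 165 164 163 162 162 163 170 180 187 189 189 189 190]
174 [156 156 159 161 163 162 162 162 162 162 161 163 165 166 168 168 169 169]
175 [114 115 118 123 126 126 126 126 126 126 126 126 126 126 128 131 133 133]
```

View pics/c5.png

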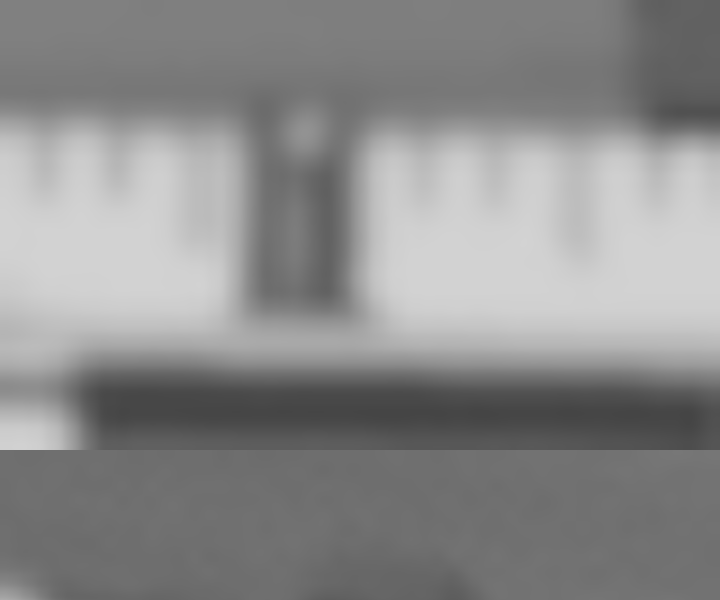

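The pointer's dark stem overlaps the right half of the clip's white line, about 1 px (~2 mm) short. Turn about 25° more.

Emit:
drive_tool:
  moves:
    - [255, [-10, 3.3, 0], 0]
    - [255, [-9.5, 1, 0], 0]
    - [255, [0, 0, 0], 0]
    - [255, [0, 0, 0], 0]
    - [255, [0, 0, 0], 0]

```text
time: 13.4
tool_pos: [0.5547, -0.2909, 0.1246]
ee_rot: [1.0, -0.001, 0.001, 0.002]
ft_force: [0.3, -3.1, 8.4]
grip_width: 0.22
grip_force: 41.8
```

```bash
python3 - <<'E'
from h import *
print(env.get_state()['tool_pos'])
g=np.mean([snap('top')['image'].mean(2) for _ in range(5)],0); g2=np.mean([snap('scene')['image'].mean(2) for _ in range(5)],0)
big=lambda a,k:cv2.resize(np.clip(a,0,255).astype('uint8'),None,fx=k,fy=k,interpolation=cv2.INTER_CUBIC)
a=big(g[157:177,305:345],18)[:250]; b=big(g2[316:344,278:318],16)
b=cv2.copyMakeBorder(b,0,0,0,720-b.shape[1],cv2.BORDER_CONSTANT)
cv2.imwrite('pics/c6.png',np.vstack([a,b[:350]]))
for r in range(162,172,1): print(r,g[r,314:332].astype(int))
E
```

```text
[ 0.55469347 -0.29086736  0.12459948]
162 [170 161 161 160 139 115 122 145 145 125 124 147 162 161 154 161 168 164]
163 [193 181 179 178 152 118 118 137 139 123 132 168 188 186 177 187 194 189]
164 [201 189 185 184 157 118 107 118 124 117 136 176 198 196 187 197 204 198]
165 [202 190 187 185 158 118  98 103 113 113 137 178 199 199 192 200 206 201]
166 [202 190 187 186 158 116  94  97 110 112 136 178 201 203 199 203 208 204]
167 [203 191 188 186 157 115  92  96 110 112 137 179 201 206 206 207 209 208]
168 [205 196 193 188 156 113  90  95 109 112 138 179 201 208 209 209 209 209]
169 [207 204 202 191 155 110  90  95 109 113 140 182 203 209 209 210 210 210]
170 [209 208 205 190 152 109  92  97 111 114 144 185 204 209 209 209 209 209]
171 [207 207 201 181 145 115 106 109 114 116 142 181 202 208 209 209 209 209]
```

View pics/c6.png

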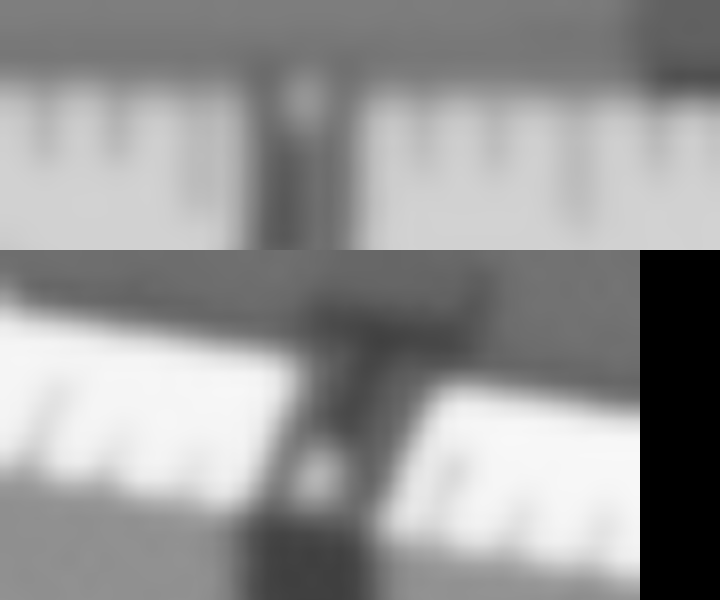

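```bash
python3 - <<'E'
from h import *
b=cv2.imread('pics/top0.png').astype(float).mean(2)
g=np.mean([snap('top')['image'].mean(2) for _ in range(5)],0)
B=b[165:170,312:334].mean(0);G=g[165:170,312:334].mean(0); c=np.arange(312,334)
print(B.astype(int));print(G.astype(int)); d=np.clip(B-G-2,0,None)[4:14]; print(d.astype(int),(d*c[4:14]).sum()/d.sum())
wl=B[6:12]-105; 
m=(c>=319)&(c<=324); lw=np.clip(B[m]-np.interp(c[m],[319,324],[B[m].min()]*2),0,None); print(c[m],lw)
s0=cv2.imread('pics/scene0.png').astype(float).mean(2); s1=np.mean([snap('scene')['image'].mean(2) for _ in range(4)],0)
for r in range(325,333): print(r,s0[r,290:308].astype(int),'|',s1[r,290:308].astype(int))
E
```

```text
[200 201 197 188 184 181 151 116 128 150 137 114 132 172 194 198 196 199
 202 199 196 199]
[207 208 204 194 191 187 157 114  93  97 110 112 138 179 201 205 203 206
 208 206 203 206]
[ 0  0  0  0 33 50 24  0  0  0] 320.920241617357
[319 320 321 322 323 324] [ 2.13333333 14.53333333 36.         23.53333333  0.         18.53333333]
325 [243 243 243 242 234 208 152 129 159 189 181 146 112 108 142 200 229 233] | [245 245 246 245 238 211 157 114  91  77  72  84  98 109 145 194 222 225]
326 [241 242 241 239 225 180 135 137 173 186 164 126 103 119 174 220 238 241] | [245 245 245 242 230 189 136 106  89  76  77  90 101 123 177 225 239 242]
327 [239 240 240 236 213 160 126 143 179 179 143 112 104 143 196 230 238 241] | [243 244 244 240 220 166 126 113 102  85  85  96 109 145 204 234 241 244]
328 [233 236 240 231 194 144 125 153 175 162 127 105 114 166 213 229 229 235] | [237 240 242 236 203 148 127 139 133 109  97 100 119 172 221 233 233 239]
329 [226 234 237 222 177 131 135 168 173 146 116 100 135 190 224 223 213 229] | [231 238 239 228 182 137 141 167 163 130 105 104 138 197 229 227 221 234]
330 [219 231 228 201 153 123 142 170 168 132 107 106 147 205 226 218 214 233] | [224 234 233 209 158 129 148 176 167 134 109 110 154 214 231 224 222 237]
331 [194 210 201 169 127 111 132 151 138 117 107 120 172 217 225 216 224 236] | [202 215 209 176 131 117 137 155 147 120 110 127 178 223 230 223 230 241]
332 [161 167 149 123  96  87 100 107 105 101 110 138 190 218 217 217 229 239] | [167 171 157 128 100  93 105 115 112 105 110 144 196 225 224 223 233 241]
```

Pointer is within ~0.7 mm of the line, slightly past it. Nudge back 8°, then release and rise.

Emit:
drive_tool:
  moves:
    - [255, [6, 0, 0], 0]
    - [255, [0, 0, 0], 0]
    - [255, [0, 0, 0], 0]
    - [90, [0, 0, 0], 0]
    - [90, [0, 0, 0], 0]
    - [90, [0, 0, 0], 0]
    - [90, [0, 0, -50], 0]
    - [90, [0, 0, -50], 0]
    - [90, [0, 0, 0], 0]

```text
time: 15.48
tool_pos: [0.5634, -0.2893, 0.2278]
ee_rot: [1.0, -0.0, 0.005, 0.002]
ft_force: [0.4, -0.4, -0.3]
grip_width: 0.647
grip_force: 0.0
```

```bash
python3 - <<'E'
from h import *
print(env.get_state()['tool_pos'],env.get_state()['grip_width'])
t=snap('top','top1')
b=cv2.imread('pics/top0.png').astype(float).mean(2)
g=np.mean([snap('top')['image'].mean(2) for _ in range(5)],0)
B=b[165:170,312:334].mean(0);G=g[165:170,312:334].mean(0)/1.03; c=np.arange(312,334)
d=np.clip(B-G-1,0,None)[4:14]; print(d.astype(int),(d*c[4:14]).sum()/d.sum())
# nut locations on bench: bright low-saturation blobs of nut size in rows 255-330
im=t['image'].astype(int); m=((im.max(2)-im.min(2))<45)&(im.min(2)>90); m[:252]=0; m[400:]=0
n,l,st,cc=cv2.connectedComponentsWithStats(m.astype('uint8'))
for k in range(1,n):
    if 40<st[k,4]<600: print(st[k],cc[k].round(1),px2w(t,*cc[k],.018).round(4))
E
```

```text
[ 0.56336584 -0.28931971  0.22777463] 0.6472761420455058
[ 0  0  0  3 36 58 31  5  0  0] 320.99033606834837
[494 262  27  30 298] [506.6 276.4] [ 0.4485 -0.3758  0.018 ]
[184 273  22  34 305] [194.5 289.1] [0.4324 0.3484 0.018 ]
[335 277  16  16 122] [342.8 284.5] [0.4366 0.0059 0.018 ]
[437 276  14  15 126] [443. 283.] [ 0.4359 -0.2267  0.018 ]
[306 285  15  15 155] [313.3 291.9] [0.4209 0.0743 0.018 ]
```

Nut A has been knocked to (0.421, 0.074); nut B is unmoved. Pick up nut B.

Emit:
drive_tool:
  moves:
    - [90, [-42.3, -20.6, 0], 0]
    - [90, [-42.3, -20.6, 0], 0]
    - [90, [-42.3, -20.6, 0], 0]
    - [90, [0, 0, 55], 0]
    - [90, [0, 0, 55], 0]
    - [90, [0, 0, 50], 0]
    - [90, [0, 0, 30], 0]
    - [90, [0, 0, 0], 0]
    - [90, [0, 0, 0], 0]
  squeeze: 60

```text
time: 16.9
tool_pos: [0.4337, -0.2268, 0.0329]
ee_rot: [1.0, -0.0, 0.0, 0.0]
ft_force: [0.5, 0.4, 0.4]
grip_width: 0.645
grip_force: 0.0
```

Emit:
drive_tool:
  moves:
    - [90, [3, 0.7, 15], 0]
    - [90, [0, 0, 13], 0]
    - [90, [0, 0, 0], 0]
    - [160, [0, 0, 0], 0]
    - [255, [0, 0, 0], 0]
    - [255, [0, 0, 0], 0]
    - [255, [0, 0, 0], 0]
    - [255, [0, 0, -30], 0]
    - [255, [0, 0, -50], 0]
    - [255, [0, 0, -50], 0]
    - [255, [0, 0, -50], 0]
    - [255, [0, 0, 0], 0]

```text
time: 18.4
tool_pos: [0.4396, -0.2289, 0.1888]
ee_rot: [1.0, -0.0, 0.005, 0.003]
ft_force: [0.3, 0.0, -1.0]
grip_width: 0.338
grip_force: 59.5
```

Emit:
drive_tool:
  moves:
    - [255, [0, 0, -40], 0]
    - [255, [18.6, -52, 0], 0]
    - [255, [18.6, -52, 0], 0]
    - [255, [18.6, -52, 0], 0]
    - [255, [18.6, -52, 0], 0]
    - [255, [18.6, -52, 0], 0]
    - [255, [18.6, -52, 0], 0]
    - [255, [18.6, -52, 0], 0]
    - [255, [0, 0, 0], 0]
    - [255, [0, 0, 0], 0]
    - [255, [0, 0, 0], 0]

```text
time: 19.77
tool_pos: [0.5661, 0.1341, 0.2231]
ee_rot: [1.0, -0.002, -0.001, 0.001]
ft_force: [-0.1, -0.4, -1.1]
grip_width: 0.339
grip_force: 59.5
```

Emit:
drive_tool:
  moves:
    - [255, [4, 0, 40], 0]
    - [255, [0, 0, 40], 0]
    - [255, [0, 0, 25], 0]
    - [255, [0, 0, 10], 0]
    - [255, [0, 0, 0], 0]
    - [255, [0, 0, 0], 0]

```text
time: 20.52
tool_pos: [0.5718, 0.1366, 0.1108]
ee_rot: [1.0, -0.001, 0.001, -0.0]
ft_force: [-0.0, 0.2, -0.6]
grip_width: 0.339
grip_force: 59.5
```

Emit:
drive_tool:
  moves:
    - [255, [0, 0, 3], 0]
    - [255, [0, 0, 0], 0]
    - [255, [0, 0, 0], 0]
    - [110, [0, 0, 0], 0]
    - [90, [0, 0, 0], 0]
    - [90, [0, 0, 0], 0]
    - [90, [0, 0, -40], 0]
    - [90, [0, 0, -50], 0]
    - [90, [0, 0, 0], 0]

```text
time: 21.65
tool_pos: [0.5742, 0.1382, 0.2016]
ee_rot: [1.0, -0.0, 0.005, -0.001]
ft_force: [0.7, 0.6, -0.8]
grip_width: 0.649
grip_force: 0.0
```

```bash
python3 - <<'E'
from h import *
print(env.get_state()['tool_pos'],env.get_state()['grip_width'])
w=snap('wrist'); t=snap('top'); print(-cam(w)[0].T@cam(w)[1])
crop(t,230,160,370,310,4,'t7')
im=t['image'].astype(int); m=((im.max(2)-im.min(2))<45)&(im.min(2)>90); m[:252]=0; m[400:]=0
n,l,st,cc=cv2.connectedComponentsWithStats(m.astype('uint8'))
for k in range(1,n):
    if 40<st[k,4]<600: print(st[k],cc[k].round(1),px2w(t,*cc[k],.018).round(4))
E
```

```text
[0.57417818 0.13820258 0.20163294] 0.6494620067092183
[0.65367614 0.13776176 0.3446782 ]
[494 262  27  30 295] [506.7 276.2] [ 0.449 -0.376  0.018]
[184 273  22  34 305] [194.5 289.1] [0.4324 0.3484 0.018 ]
```

View pics/t7.png

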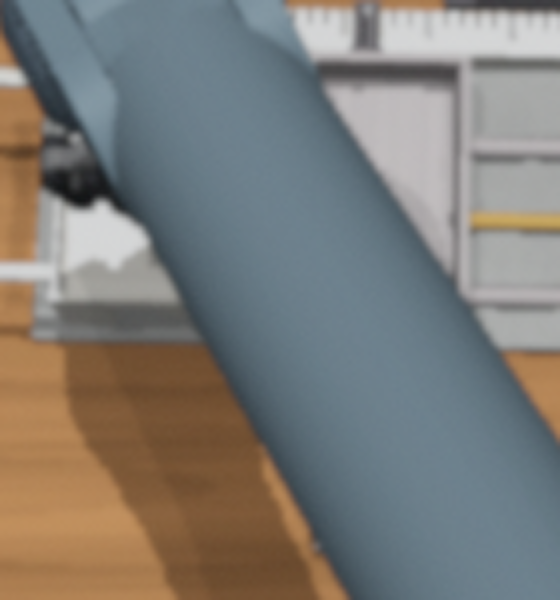

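The arm hides the tray in this crop. Go above nut A and look with the wrist camera.

Emit:
drive_tool:
  moves:
    - [90, [-51, 21.3, 0], 0]
    - [90, [-51, 21.3, 0], 0]
    - [90, [-51, 21.3, 0], 0]
    - [90, [0, 0, 40], 0]
    - [90, [0, 0, 40], 0]
    - [90, [0, 0, 0], 0]
    - [90, [0, 0, 0], 0]

```text
time: 22.62
tool_pos: [0.4175, 0.073, 0.1164]
ee_rot: [1.0, -0.0, -0.0, -0.0]
ft_force: [0.0, -0.3, -0.1]
grip_width: 0.649
grip_force: 0.0
```

```bash
python3 - <<'E'
from h import *
print(env.get_state()['tool_pos'])
w=snap('wrist','w8')
im=w['image']
n,l,st,c=cv2.connectedComponentsWithStats(((im.max(2)<60)).astype('uint8'))
for k in range(1,n):
    if 100<st[k,4]<2500: print(st[k],c[k].round(1),px2w(w,*c[k],.02,True).round(4))
E
```

```text
[0.4175241 0.0730418 0.1164305]
[158   0  25   8 104] [169.4   2.1] [0.5872 0.1723 0.02  ]
[ 437    0   24   79 1743] [448.9  38.2] [ 0.5588 -0.0122  0.02  ]
[ 89  76  94  11 153] [137.5  80.1] [0.5342 0.1955 0.02  ]
[ 231   76  233   19 1729] [342.9  82.9] [0.5238 0.0576 0.02  ]
[470  89 170  45 325] [585.5 109.8] [ 0.5242 -0.1292  0.02  ]
[388 184  40  41 239] [398.9 197. ] [0.4502 0.0194 0.02  ]
[404 200  26  26 502] [416.6 212.3] [0.4399 0.0064 0.02  ]
[308 225  21  21 351] [318.2 235.1] [0.4235 0.073  0.02  ]
```

View pics/w8.png

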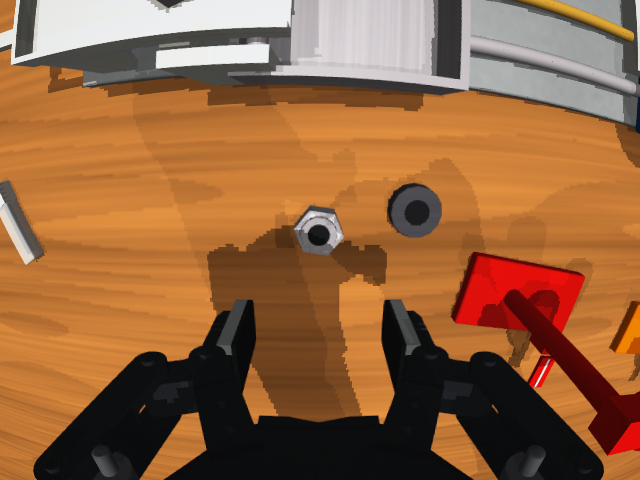

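Nut A is at (319,231) with flats about 10° off the image axes, collar at (415,211), still apart. Turn the tool −20°, narrow the opening to 43 mm.

Emit:
drive_tool:
  moves:
    - [125, [3, 0, 0], 0]
    - [125, [0, 0, 0], -10]
    - [125, [0, 0, 0], -10]
    - [125, [0, 0, 40], 0]
    - [125, [0, 0, 40], 0]
    - [125, [0, 0, 0], 0]
    - [125, [0, 0, 0], 0]

```text
time: 23.55
tool_pos: [0.422, 0.0732, 0.0376]
ee_rot: [0.985, 0.173, 0.001, -0.0]
ft_force: [0.6, 0.8, 0.2]
grip_width: 0.51
grip_force: 0.0
```

```bash
python3 - <<'E'
from h import *
s=env.get_state();print(s['tool_pos'],s['ee_rot'],s['grip_width'])
w=snap('wrist'); im=w['image']
n,l,st,c=cv2.connectedComponentsWithStats(((im.max(2)<60)).astype('uint8'))
for k in range(1,n):
    if 100<st[k,4]<2500: print(st[k],c[k].round(1),px2w(w,*c[k],.02,True).round(4))
p=R.from_quat(s['ee_rot']).as_matrix()
print(p.T@(np.array([.4235,.073,.004])-s['tool_pos']))
E
```

```text
[0.42197231 0.07322666 0.0376315 ] [ 9.84865356e-01  1.73317041e-01  1.19697951e-03 -4.00341032e-05] 0.5099898628259236
[168   0  67  18 219] [203.1   7.3] [0.5322 0.1667 0.02  ]
[412 261  63  58 780] [432.2 279.2] [0.449  0.0238 0.02  ]
[305 279  31  29 705] [320.  293.2] [0.4239 0.0728 0.02  ]
[435 287  32  31 773] [450.5 302.1] [0.4407 0.0084 0.02  ]
[0.00127877 0.00072328 0.03363488]
```

Emit:
drive_tool:
  moves:
    - [125, [1, 0, 18], 0]
    - [125, [0, 0, 15], 0]
    - [125, [0, 0, 0], 0]
    - [180, [0, 0, 0], 0]
    - [255, [0, 0, 0], 0]
    - [255, [0, 0, 0], 0]
    - [255, [0, 0, 0], 0]
    - [255, [0, 0, -30], 0]
    - [255, [0, 0, -50], 10]
    - [255, [0, 0, -60], 10]
    - [255, [0, 0, -60], 0]
    - [255, [0, 0, 0], 0]

```text
time: 25.1
tool_pos: [0.4257, 0.0739, 0.2085]
ee_rot: [1.0, -0.0, 0.006, 0.0]
ft_force: [0.8, -0.9, -0.2]
grip_width: 0.333
grip_force: 59.4
```

Emit:
drive_tool:
  moves:
    - [255, [43, -11, 0], 0]
    - [255, [43, -11, 0], 0]
    - [255, [43, -11, 0], 0]
    - [255, [43, -11, 0], 0]
    - [255, [43, -11, 0], 0]
    - [255, [0, 0, 0], 0]
    - [255, [0, 0, 40], 0]
    - [255, [0, 0, 40], 0]
    - [255, [0, 0, 15], 0]
    - [255, [0, 0, 0], 0]
    - [255, [0, 0, 0], 0]

```text
time: 26.48
tool_pos: [0.6368, 0.1282, 0.1092]
ee_rot: [1.0, -0.0, 0.001, -0.0]
ft_force: [0.2, -0.4, -0.3]
grip_width: 0.328
grip_force: 59.4
```

Emit:
drive_tool:
  moves:
    - [255, [0, 0, 2.5], 0]
    - [255, [0, 0, 0], 0]
    - [255, [0, 0, 0], 0]
    - [110, [0, 0, 0], 0]
    - [90, [0, 0, 0], 0]
    - [90, [0, 0, 0], 0]
    - [90, [0, 0, -50], 0]
    - [90, [0, 0, -50], 0]
    - [90, [-25, -50, 0], 0]
    - [90, [-25, -50, 0], 0]
    - [90, [-25, -50, 0], 0]
    - [90, [0, 0, 0], 0]

```text
time: 27.98
tool_pos: [0.5567, 0.2862, 0.2068]
ee_rot: [1.0, 0.006, -0.001, -0.002]
ft_force: [-0.5, 0.0, 0.9]
grip_width: 0.65
grip_force: 0.0
```

```bash
python3 - <<'E'
from h import *
s=env.get_state();print(s['tool_pos'])
w=snap('wrist','w9');snap('scene','s9')
E
```

```text
[0.5567008  0.28618523 0.20679933]
```

View pics/w9.png

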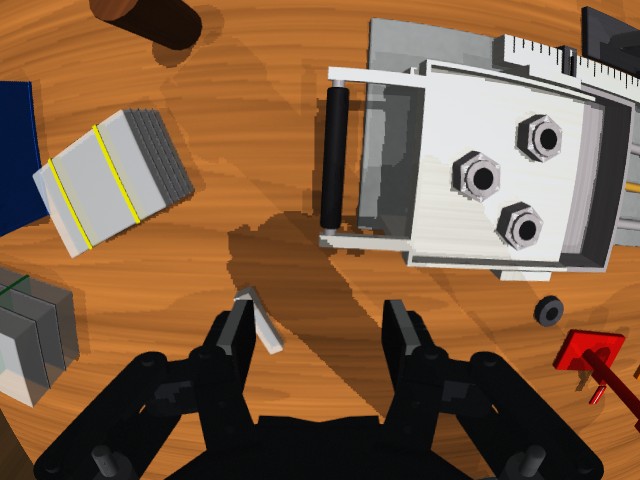

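All three nuts are on the tray; the bar runs from (338,88) to (331,228).

```bash
python3 - <<'E'
from h import *
w=snap('wrist');s=env.get_state();print(s['tool_pos'])
for u,v in[(338,88),(331,228),(334.5,157)]: print(px2w(w,u,v,.11,True))
im=w['image'];m=(im.max(2)<60);m[:70]=0;m[245:]=0;m[:,:300]=0;m[:,360:]=0
n,l,st,c=cv2.connectedComponentsWithStats(m.astype('uint8'));k=1+st[1:,4].argmax();print(st[k],c[k],px2w(w,*c[k],.11,True))
for u,v in[(428,62),(408,265),(609,80),(606,270)]: print('rim',px2w(w,u,v,.114,True))
E
```

```text
[0.56206704 0.27713215 0.2056901 ]
[0.66406695 0.26681338 0.11      ]
[0.572267   0.27038099 0.11      ]
[0.61964429 0.26866556 0.11      ]
[ 308   93   28  143 3017] [321.00928074 163.89724892] [0.61511558 0.27726447 0.11      ]
rim [0.68377767 0.20989118 0.114     ]
rim [0.54708357 0.21660088 0.114     ]
rim [0.69584635 0.05515229 0.114     ]
rim [0.53864368 0.02858307 0.114     ]
```

Emit:
drive_tool:
  moves:
    - [90, [26.5, 0, 0], 0]
    - [90, [26.5, 0, 0], 0]
    - [90, [0, 0, 30], 0]
    - [90, [0, 0, 30], 0]
    - [90, [0, 0, 0], 0]
    - [90, [0, 0, 0], 0]
    - [90, [0, 0, 0], 0]

```text
time: 29.0
tool_pos: [0.616, 0.2782, 0.1479]
ee_rot: [1.0, -0.001, 0.002, -0.001]
ft_force: [-0.0, -0.1, 0.4]
grip_width: 0.65
grip_force: 0.0
```

```bash
python3 - <<'E'
from h import *
s=env.get_state();print(s['tool_pos'])
s=env.get_state();w=snap('wrist')
im=w['image'];crop(w,200,150,440,330,3,'w10')
E
```

```text
[0.61595918 0.27820861 0.14785201]
```

View pics/w10.png

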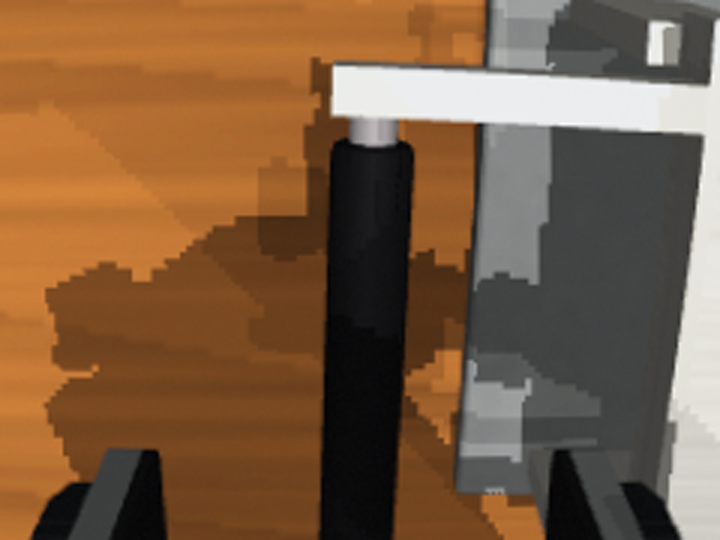

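The bar lies centred between the fingers. Descend and grip.

Emit:
drive_tool:
  moves:
    - [90, [0, 0, 26], 0]
    - [90, [0, 0, 26], 0]
    - [90, [0, 0, 0], 0]
    - [180, [0, 0, 0], 0]
    - [255, [0, 0, 0], 0]
    - [255, [0, 0, 0], 0]
    - [255, [0, 0, 0], 0]
    - [255, [0, 0, 0], 0]
  squeeze: 60

```text
time: 30.05
tool_pos: [0.6157, 0.2772, 0.0957]
ee_rot: [1.0, -0.001, 0.001, 0.0]
ft_force: [-1.7, -2.6, 5.9]
grip_width: 0.14
grip_force: 58.3
```

```bash
python3 - <<'E'
import math
a0=math.atan2(18,180); r=math.hypot(180,18)
f=lambda th:(r*math.cos(a0+th),r*math.sin(a0+th))
N=12;T=1.02
for k in range(N):
    p,q=f(T*k/N),f(T*(k+1)/N); print(round(-(q[0]-p[0]),1),round(-(q[1]-p[1]),1))
E
```

```text
2.2 -15.2
3.5 -15.0
4.7 -14.6
5.9 -14.2
7.1 -13.6
8.3 -13.0
9.3 -12.2
10.3 -11.4
11.3 -10.5
12.1 -9.5
12.9 -8.4
13.5 -7.3
```

Emit:
drive_tool:
  moves:
    - [255, [0, 2.2, -15.2], 0]
    - [255, [0, 3.5, -15], 0]
    - [255, [0, 4.7, -14.6], 0]
    - [255, [0, 5.9, -14.2], 0]
    - [255, [0, 3.5, -6.9], 0]
    - [255, [0, 3.6, -6.7], 0]
    - [255, [0, 4.1, -6.6], 0]
    - [255, [0, 4.2, -6.4], 0]
    - [255, [0, 4.6, -6.2], 0]
    - [255, [0, 4.7, -6], 0]
    - [255, [0, 5.1, -5.8], 0]
    - [255, [0, 5.2, -5.6], 0]

```text
time: 31.55
tool_pos: [0.6137, 0.2273, 0.2035]
ee_rot: [1.0, 0.0, -0.001, -0.0]
ft_force: [0.3, 3.4, -1.1]
grip_width: 0.139
grip_force: 58.7
```

Emit:
drive_tool:
  moves:
    - [255, [0, 5.6, -5.3], 0]
    - [255, [0, 5.7, -5.2], 0]
    - [255, [0, 12.1, -9.5], 0]
    - [255, [0, 12.9, -8.4], 0]
    - [255, [0, 12, -6.8], 0]
    - [255, [0, 0, 0], 0]
    - [255, [0, 0, 0], 0]
    - [255, [0, 0, 0], 0]
    - [255, [0, 0, 0], 0]

```text
time: 32.67
tool_pos: [0.6118, 0.1788, 0.2392]
ee_rot: [1.0, 0.0, -0.003, 0.0]
ft_force: [-6.1, 2.7, 4.5]
grip_width: 0.14
grip_force: 59.3
```

```bash
python3 - <<'E'
from h import *
s=snap('scene'); crop(s,190,200,450,395,3,'s11')
print(env.get_state()['tool_pos'])
E
```

```text
[0.61186657 0.1787405  0.23917175]
```

View pics/s11.png

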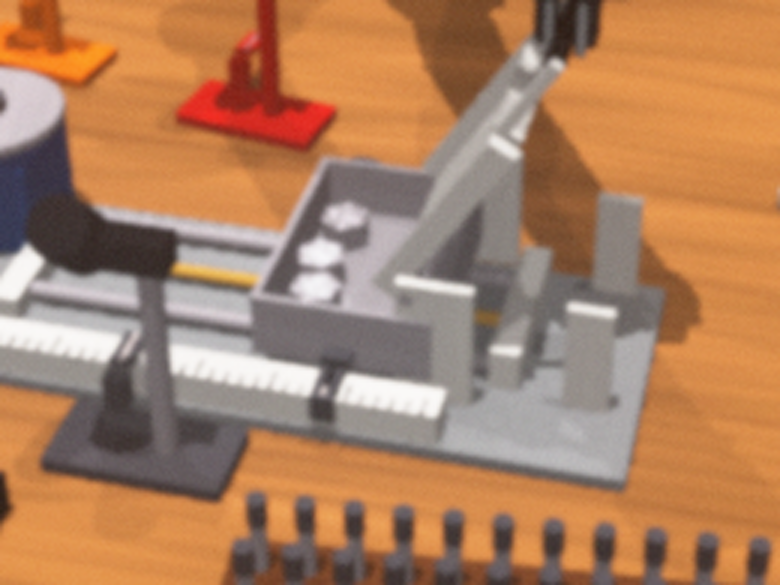

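Three nuts are visible in the bin at (345,220), (322,252), (316,287). Now let the tray down along the same arc.

Emit:
drive_tool:
  moves:
    - [255, [0, -12, 6.8], 0]
    - [255, [0, -12.9, 8.4], 0]
    - [255, [0, -12.1, 9.5], 0]
    - [255, [0, -11.3, 10.5], 0]
    - [255, [0, -10.3, 11.4], 0]
    - [255, [0, -9.3, 12.2], 0]
    - [255, [0, -8.3, 13], 0]
    - [255, [0, -7.1, 13.5], 0]
    - [255, [0, -5.9, 14.2], 0]
    - [255, [0, -4.7, 14.6], 0]
    - [255, [0, -3.5, 15], 0]
    - [255, [0, -2.2, 12.5], 0]

```text
time: 34.22
tool_pos: [0.6156, 0.2772, 0.0954]
ee_rot: [1.0, -0.001, 0.001, 0.0]
ft_force: [1.3, 1.1, 13.4]
grip_width: 0.141
grip_force: 61.5
```

Emit:
drive_tool:
  moves:
    - [255, [0, 0, 2.5], 0]
    - [255, [0, 0, 0], 0]
    - [255, [0, 0, 0], 0]

```text
time: 34.6
tool_pos: [0.6157, 0.2772, 0.0957]
ee_rot: [1.0, -0.001, 0.001, 0.001]
ft_force: [-1.6, 1.8, 7.0]
grip_width: 0.142
grip_force: 59.6
```

Emit:
drive_tool:
  moves:
    - [90, [0, 0, 0], 0]
    - [90, [0, 0, 0], 0]
    - [90, [0, 0, -60], 0]
    - [90, [0, 0, -65], 0]
    - [90, [-9, 60, 0], 0]
    - [90, [-9, 60, 0], 0]
    - [90, [-9, 60, 0], 0]
    - [90, [-9, 60, 0], 0]
    - [90, [-9, 60, 0], 0]
    - [90, [-5, 60, 0], 0]
    - [90, [0, 60, 0], 0]
    - [90, [0, 60, 0], 0]

```text
out of range: row 4 has -65, outside -62.5 to 62.5
```

```bash
python3 - <<'E'
from h import *
t=snap('top','top2'); print(env.get_state()['tool_pos'])
w=snap('wrist','w12'); w=snap('wrist')
im=w['image'];n,l,st,c=cv2.connectedComponentsWithStats((im.max(2)<50).astype('uint8'))
for k in range(1,n):
    if 800<st[k,4]<9000: print(st[k],c[k].round(1),px2w(w,*c[k],.154,True).round(4))
E
```

```text
[0.61570247 0.27711876 0.09562746]
```

View pics/top2.png

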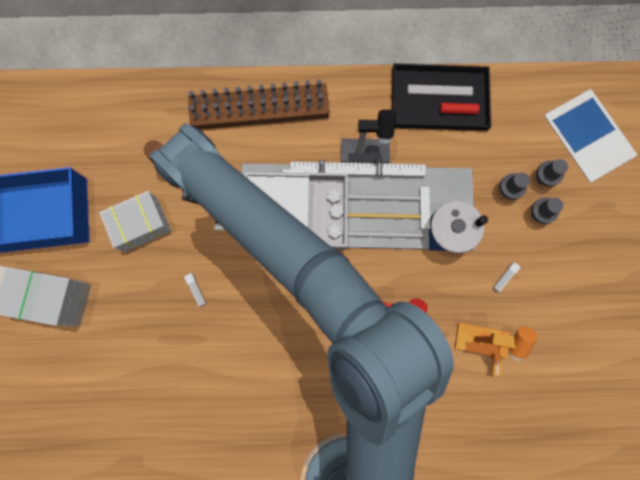

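The move was refused for a −65 shift, so nothing moved; the top view shows three nuts in the bin and the handle at (482,221). I have now viewed 16 pictures, two over the limit of 14, so from here I work from numbers only.

Emit:
drive_tool:
  moves:
    - [90, [0, 0, 0], 0]
    - [90, [0, 0, 0], 0]
    - [90, [0, 0, -60], 0]
    - [90, [0, 0, -60], 0]
    - [90, [-9, 60, 0], 0]
    - [90, [-9, 60, 0], 0]
    - [90, [-9, 60, 0], 0]
    - [90, [-9, 60, 0], 0]
    - [90, [-9, 60, 0], 0]
    - [90, [-5, 60, 0], 0]
    - [90, [0, 60, 0], 0]
    - [90, [0, 60, 0], 0]

```text
time: 36.25
tool_pos: [0.5628, -0.2047, 0.2134]
ee_rot: [1.0, -0.001, -0.001, 0.0]
ft_force: [0.8, 0.5, -0.1]
grip_width: 0.65
grip_force: 0.0
```

```bash
python3 - <<'E'
from h import *
t=snap('top'); print(env.get_state()['tool_pos'], px2w(t,482,221,.154))
w=snap('wrist'); w=snap('wrist');print(env.get_state()['tool_pos'])
im=w['image'];n,l,st,c=cv2.connectedComponentsWithStats((im.max(2)<50).astype('uint8'))
for k in range(1,n):
    if 800<st[k,4]<9000: print(st[k],c[k].round(1),px2w(w,*c[k],.154,True).round(4))
E
```

```text
[ 0.56100639 -0.21797374  0.21298001] [ 0.55320222 -0.28498201  0.154     ]
[ 0.56168907 -0.20936622  0.2126972 ]
[  97    0  116   73 3087] [153.6  22.1] [ 0.7065 -0.1249  0.154 ]
[ 582   72   44   43 1410] [600.9  92.6] [ 0.6742 -0.402   0.154 ]
[ 504   88   46   48 1450] [523.3 111.9] [ 0.6531 -0.3374  0.154 ]
[  73   91   40  185 2922] [ 89.7 171.9] [ 0.6224 -0.0755  0.154 ]
[   0  116   32  143 2733] [ 12.3 188.7] [ 0.6177 -0.0007  0.154 ]
[ 561  160   47   48 1381] [580.2 182. ] [ 0.6129 -0.3878  0.154 ]
[340 228  46  46 951] [360.2 256.9] [ 0.5649 -0.2397  0.154 ]
[ 413  230   42   46 1300] [433.6 252.5] [ 0.5666 -0.2841  0.154 ]
```

Emit:
drive_tool:
  moves:
    - [140, [0, 42, 0], 0]
    - [140, [0, 42, 0], 0]
    - [140, [0, 0, 0], 0]
    - [140, [0, 0, 0], 0]
    - [140, [0, 0, 0], 0]
    - [140, [0, 0, 0], 0]

```text
time: 37.15
tool_pos: [0.5646, -0.2841, 0.2142]
ee_rot: [1.0, 0.001, 0.0, -0.0]
ft_force: [-0.6, -0.2, 0.4]
grip_width: 0.453
grip_force: 0.0
```

```bash
python3 - <<'E'
from h import *
w=snap('wrist');print(env.get_state()['tool_pos'])
im=w['image'];n,l,st,c=cv2.connectedComponentsWithStats((im.max(2)<50).astype('uint8'))
for k in range(1,n):
    if 800<st[k,4]<9000: print(st[k],c[k].round(1),px2w(w,*c[k],.154,True).round(4))
# topmost dark rows near the handle top (x 250..400)
E
```

```text
[ 0.56450224 -0.28453437  0.21417555]
[  42    0  114   84 2901] [100.1  32.9] [ 0.7097 -0.1527  0.154 ]
[ 527   67   48   48 1468] [546.3  91.1] [ 0.6746 -0.4219  0.154 ]
[ 433   87   46   52 1193] [449.7 113.8] [ 0.6533 -0.357   0.154 ]
[ 502  163   48   50 1394] [520.9 186.2] [ 0.6142 -0.4077  0.154 ]
[ 242  234   45   45 1199] [266.6 256.4] [ 0.5689 -0.2539  0.154 ]
[ 313  237   33   48 1251] [328.1 260.6] [ 0.5665 -0.2899  0.154 ]
```

Emit:
drive_tool:
  moves:
    - [140, [-2.5, 5, 30], 0]
    - [140, [0, 0, 30], 0]
    - [140, [0, 0, 29.5], 0]
    - [140, [0, 0, 0], 0]
    - [200, [0, 0, 0], 0]
    - [255, [0, 0, 0], 0]
    - [255, [0, 0, 0], 0]
    - [255, [0, 0, 0], 0]
  squeeze: 40

```text
time: 38.2
tool_pos: [0.5627, -0.2906, 0.126]
ee_rot: [1.0, -0.0, 0.001, 0.0]
ft_force: [-0.8, 2.4, 3.6]
grip_width: 0.215
grip_force: 39.8
```

```bash
python3 - <<'E'
from h import *
s=env.get_state(); p=s['tool_pos']; print(p,s['grip_width'])
c=np.array([.5545,-.2445]); a=np.arctan2(p[1]-c[1],p[0]-c[0]); print(np.degrees(a),np.hypot(*(p[:2]-c)))
f=lambda k:45*np.array([np.cos(a+k*np.pi/6),np.sin(a+k*np.pi/6)])
for k in range(12): d=f(k+1)-f(k); print(round(d[0],1),round(-d[1],1))
E
```

```text
[ 0.56274152 -0.29064415  0.12604739] 0.21474798648618318
-79.87353327479445 0.04687435804548406
21.1 -9.9
13.3 -19.1
2.0 -23.2
-9.9 -21.1
-19.1 -13.3
-23.2 -2.0
-21.1 9.9
-13.3 19.1
-2.0 23.2
9.9 21.1
19.1 13.3
23.2 2.0
```

Emit:
drive_tool:
  moves:
    - [255, [21.1, -9.9, 0], 0]
    - [255, [13.3, -19.1, 0], 0]
    - [255, [2, -23.2, 0], 0]
    - [255, [-9.9, -21.1, 0], 0]
    - [255, [-19.1, -13.3, 0], 0]
    - [255, [-23.2, -2, 0], 0]
    - [255, [-21.1, 9.9, 0], 0]
    - [255, [-13.3, 19.1, 0], 0]
    - [255, [-2, 23.2, 0], 0]
    - [255, [9.9, 21.1, 0], 0]
    - [255, [19.1, 13.3, 0], 0]
    - [255, [23.2, 2, 0], 0]

```text
time: 39.7
tool_pos: [0.561, -0.291, 0.1259]
ee_rot: [1.0, -0.001, -0.002, -0.001]
ft_force: [-6.5, 6.0, 10.3]
grip_width: 0.223
grip_force: 41.5
```

Emit:
drive_tool:
  moves:
    - [255, [21.1, -9.9, 0], 0]
    - [255, [13.3, -19.1, 0], 0]
    - [255, [2, -23.2, 0], 0]
    - [255, [-9.9, -21.1, 0], 0]
    - [255, [-19.1, -13.3, 0], 0]
    - [255, [-23.2, -2, 0], 0]
    - [255, [-21.1, 9.9, 0], 0]
    - [255, [-13.3, 19.1, 0], 0]
    - [255, [-2, 23.2, 0], 0]
    - [255, [9.9, 21.1, 0], 0]
    - [255, [19.1, 13.3, 0], 0]
    - [255, [23.2, 2, 0], 0]

```text
time: 41.2
tool_pos: [0.561, -0.291, 0.126]
ee_rot: [1.0, -0.001, -0.002, -0.001]
ft_force: [-6.0, 5.7, 10.3]
grip_width: 0.22
grip_force: 41.6
```

Emit:
drive_tool:
  moves:
    - [255, [21.1, -9.9, 0], 0]
    - [255, [13.3, -19.1, 0], 0]
    - [255, [2, -23.2, 0], 0]
    - [255, [-9.9, -21.1, 0], 0]
    - [255, [-19.1, -13.3, 0], 0]
    - [255, [-23.2, -2, 0], 0]
    - [255, [-21.1, 9.9, 0], 0]
    - [255, [-13.3, 19.1, 0], 0]
    - [255, [-2, 23.2, 0], 0]
    - [255, [9.9, 21.1, 0], 0]
    - [255, [19.1, 13.3, 0], 0]
    - [255, [23.2, 2, 0], 0]

```text
time: 42.7
tool_pos: [0.561, -0.291, 0.1259]
ee_rot: [1.0, -0.001, -0.002, -0.001]
ft_force: [-5.9, 5.8, 10.9]
grip_width: 0.216
grip_force: 41.7
```

Emit:
drive_tool:
  moves:
    - [255, [21.1, -9.9, 0], 0]
    - [255, [13.3, -19.1, 0], 0]
    - [255, [2, -23.2, 0], 0]
    - [255, [-9.9, -21.1, 0], 0]
    - [255, [-19.1, -13.3, 0], 0]
    - [255, [-23.2, -2, 0], 0]
    - [255, [-21.1, 9.9, 0], 0]
    - [255, [-13.3, 19.1, 0], 0]
    - [255, [-2, 23.2, 0], 0]
    - [255, [9.9, 21.1, 0], 0]
    - [255, [19.1, 13.3, 0], 0]
    - [255, [23.2, 2, 0], 0]

```text
time: 44.2
tool_pos: [0.561, -0.291, 0.126]
ee_rot: [1.0, -0.001, -0.002, -0.001]
ft_force: [-6.1, 6.2, 10.6]
grip_width: 0.221
grip_force: 41.8
```

```bash
cat > m.py <<'E'
from h import *
s=env.get_state(); print(s['tool_pos'],s['grip_width'])
g=np.mean([snap('top')['image'].mean(2) for _ in range(5)],0)
for r in range(164,175): print(r,g[r,354:394].astype(int))
np.save('last.npy',g)
E
python3 m.py
```

```text
[ 0.56099441 -0.29096781  0.12595025] 0.22147679614344593
164 [187 196 192 179 177 188 192 184 174 183 190 183 170 182 190 181 165 158
 141 128 115 104  90  89 119 139 123 114 131 152 175 184 175 163 175 187
 181 167 175 182]
165 [194 204 200 188 188 199 204 197 186 196 203 195 183 194 203 195 178 171
 155 149 141 130 111 104 131 149 132 123 144 168 193 202 193 181 193 202
 193 179 189 199]
166 [199 206 202 190 190 201 206 201 194 200 206 198 188 198 205 196 179 172
 163 170 167 154 128 114 138 153 134 125 149 174 197 205 199 189 198 205
 196 183 195 204]
167 [205 207 202 190 189 201 207 206 203 205 207 202 197 202 206 199 185 174
 169 182 184 169 136 118 141 154 135 127 157 184 201 207 203 198 202 206
 200 192 199 205]
168 [208 208 202 189 188 200 207 208 208 208 208 206 205 206 208 205 197 182
 171 189 195 177 140 120 142 155 135 129 164 193 205 208 206 205 206 208
 205 202 205 207]
169 [209 208 203 193 191 201 207 208 208 209 208 208 208 208 208 208 203 186
 173 191 198 180 141 120 142 154 135 130 167 196 207 208 208 208 208 208
 208 208 208 208]
170 [208 208 206 202 201 205 208 208 209 208 208 208 208 208 208 207 203 185
 172 191 198 180 140 119 141 153 133 129 167 197 207 208 208 209 208 209
 209 208 208 209]
171 [208 208 208 207 207 208 208 208 208 208 208 208 208 207 204 202 195 176
 164 185 192 174 136 118 140 152 132 126 164 196 206 208 208 208 209 208
 208 208 209 209]
172 [205 205 206 206 206 206 206 206 206 206 206 206 205 200 191 184 176 156
 147 168 174 156 126 120 142 153 133 123 159 193 206 208 208 208 208 208
 208 208 208 208]
173 [196 197 198 199 199 199 198 199 198 198 199 199 197 189 174 162 156 145
 143 152 155 146 136 138 152 159 144 134 160 190 202 203 203 203 203 203
 203 204 204 205]
174 [180 181 182 182 182 182 182 182 182 183 185 185 184 180 171 165 163 161
 161 163 163 162 161 162 167 167 160 156 167 183 190 191 191 191 191 191
 192 192 194 195]
```

Emit:
drive_tool:
  moves:
    - [255, [21.1, -9.9, 0], 0]
    - [255, [13.3, -19.1, 0], 0]
    - [255, [2, -23.2, 0], 0]
    - [255, [-9.9, -21.1, 0], 0]
    - [255, [-19.1, -13.3, 0], 0]
    - [255, [-23.2, -2, 0], 0]
    - [255, [-13.3, 4.6, 0], 0]
    - [255, [0, 0, 0], 0]
    - [255, [0, 0, 0], 0]
    - [255, [0, 0, 0], 0]

```text
time: 45.7
tool_pos: [0.5312, -0.2091, 0.1259]
ee_rot: [1.0, -0.002, -0.001, 0.001]
ft_force: [-3.0, 0.9, 10.8]
grip_width: 0.22
grip_force: 41.9
```

```bash
cat > m2.py <<'E'
from h import *
s=env.get_state(); print(s['tool_pos'],s['grip_width'])
g=np.mean([snap('top')['image'].mean(2) for _ in range(5)],0)
b=np.load('last.npy')
B=b[168:172].mean(0);G=g[168:172].mean(0);c=np.arange(640)
print(B[372:388].astype(int));print(G[372:388].astype(int))
d=np.clip(B-G-2,0,None)[375:386];print(d.astype(int),(d*c[375:386]).sum()/d.sum())
E
python3 m2.py
```

```text
[ 0.53115949 -0.20911106  0.12588115] 0.21969382054858602
[170 189 196 178 139 119 141 153 134 128 166 195 206 208 208 207]
[211 210 203 181 142 115 111  95  95 125 168 198 209 211 211 210]
[ 0  0  2 27 56 36  1  0  0  0  0] 379.06391780090735
```

Emit:
drive_tool:
  moves:
    - [255, [4, -2.7, 0], 0]
    - [255, [0, 0, 0], 0]
    - [255, [0, 0, 0], 0]
    - [140, [0, 0, 0], 0]
    - [140, [0, 0, 0], 0]
    - [140, [0, 0, 0], 0]
    - [140, [0, 0, -50], 0]
    - [140, [0, 0, -60], 0]
    - [140, [0, 30, 0], 0]
    - [140, [0, 0, 0], 0]

```text
time: 47.2
tool_pos: [0.5357, -0.2379, 0.2348]
ee_rot: [1.0, -0.003, -0.0, 0.001]
ft_force: [-0.7, 0.1, 0.4]
grip_width: 0.449
grip_force: 0.0
```

```bash
python3 m2.py; python3 - <<'E'
from h import *
t=snap('top');im=t['image'].astype(int)
# dark bores inside the bin, and the bench objects
for n,(x0,y0,x1,y1) in {'bin':(345,170,425,250),'tray':(246,175,308,236)}.items():
    g=im[y0:y1,x0:x1].max(2).astype('uint8')
    c=cv2.HoughCircles(cv2.resize(g,None,fx=4,fy=4,interpolation=cv2.INTER_CUBIC),cv2.HOUGH_GRADIENT,1,30,param1=80,param2=18,minRadius=15,maxRadius=34)
    print(n,None if c is None else (c[0][:,:2]/4+[x0,y0]).round(1).tolist(), g.min())
b=cv2.cvtColor(cv2.imread('pics/top0.png'),cv2.COLOR_BGR2RGB).astype(int)
d=(np.abs(cv2.GaussianBlur((im-b).astype('float32'),(5,5),0)).max(2)>35).astype('uint8')
n,l,st,c=cv2.connectedComponentsWithStats(d)
print([st[k].tolist() for k in range(1,n) if st[k,4]>25])
E
```

```text
[ 0.53568704 -0.2378805   0.2347829 ] 0.44857081044915736
[170 189 196 178 139 119 141 153 134 128 166 195 206 208 208 207]
[210 209 203 181 141 115 111  96  95 125 168 197 208 211 210 210]
[ 0  0  2 27 55 36  1  0  0  0  0] 379.06573086786346
bin [[395.6, 213.4], [393.1, 200.1]] 68
tray None 133
[[445, 139, 195, 341, 29037], [404, 178, 4, 67, 136], [354, 182, 3, 65, 161], [258, 200, 14, 15, 174], [385, 200, 11, 7, 37], [388, 214, 9, 7, 29], [468, 225, 7, 6, 33], [434, 228, 41, 22, 420], [455, 241, 11, 10, 78], [389, 252, 62, 138, 3273], [287, 284, 15, 15, 169], [370, 396, 45, 84, 2383], [442, 453, 68, 27, 955]]
```

```bash
python3 - <<'E'
from h import *
g=snap('top')['image'].mean(2); b=cv2.imread('pics/top0.png').astype(float).mean(2)
d=g-b
for r in range(182,246,2): print(r,d[r,380:408:2].astype(int))
E
```

```text
182 [ -1  -1  -2  -4  -5  -4  -3  -5  -3  -4   0 -16  37  64]
184 [  0   0   0  -1  -1   0   0  -2   0  -3  -9 -48  27  63]
186 [ -1  -1   0  -2   0   0   0  -1   1  -2 -11 -59  18  61]
188 [ -1   0   0  -2   0   0   0   0   0  -2 -11 -59  14  59]
190 [ -1   0   0  -2   0  -1   1   1   0  -3 -11 -58  15  57]
192 [ -1   0   0  -7  12   7  13  10   2   0 -11 -59  11  58]
194 [ -1   1  -4 -24  13  17  17  22  13   3  -9 -59   9  58]
196 [  0   1 -11 -24  13  14  14  25  22   1 -13 -59   9  59]
198 [  0   1 -17 -14  11  15  17  18  20  -3 -14 -56  11  60]
200 [  0   1 -19 -59 -15   7  15  12   3 -11 -12 -55   8  60]
202 [  0   0 -12 -65 -75 -30  -2 -27 -43 -19 -10 -56   9  69]
204 [  0   1  -4 -21 -58 -81 -57 -46 -20  -4 -10 -55   9  71]
206 [  0   1   0  -2 -15 -40 -15   3   1   1   1 -46  10  70]
208 [  0   2   0  -1   0  -2   6  13  20  18  11 -35   9  68]
210 [  0   1  -1  -3  -3   7  19  16  18  21   7 -21  11  69]
212 [ -1   1  -1  -7 -38  -5  15  17  16  21  14   8  13  68]
214 [  0   1  -1  -6 -49 -19  15  19  16  18   5 -17 -13  65]
216 [  1   1   0  -3 -34 -49   7   9  14  11 -
[... 183 characters left out ...]
3 -11 -55  -5  68]
224 [  1   0  -1  -1   0  -2   0   2   2  -1  -7 -48  -7  67]
226 [  1   0  -1  -1   0   0   9  13   6   0   0 -32  -7  75]
228 [  0   0  -2  -4   3  11  23  20  21  13   4 -34  -5  77]
230 [  0   0  -2 -22  -7  15  24  20  25  17  -5 -52 -11  78]
232 [  0   0  -4 -39 -16  15  20  20  22  19  -1 -54 -27  78]
234 [  0   0  -4 -41 -16  18  18  15  13  15   6 -51 -28  80]
236 [  0   0  -4 -41 -45  -8   2  13   9 -11 -28 -60 -29  76]
238 [  0   0  -4 -28 -55 -67 -48  -8 -17 -31 -17 -58 -22  74]
240 [  0   0  -3  -2 -11 -33 -51 -45 -14  -7 -10 -50 -13  76]
242 [  1   0  -3  -1   0  -2  -6  -5   1  -1  -5 -34 -17  76]
244 [  4   3   2   3   3   0   0  -1   1  -1   0 -23 -10  64]
```

All three nuts show in the bin, the tray is empty and the bench is otherwise unchanged.

```bash
python3 -c "
from bench import env; print(env.job_done())"
```

```text
the job is handed in; nothing more can be done
None
```

Job handed in (the grader returned no verdict): all three nuts were tipped into the bin together, the tray is back down flat, and the pointer is within about 1 mm of the camera-stand mark; I viewed 16 pictures against the limit of 14.

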